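# Pin the biscuit forming disc

## Task

Lock the biscuit forming disc on its stand with the long index pin from the white rack: the pin goes through the hole in the disc and into a hidden hole in the seat below, which lies some way round clockwise (seen from above), so turn the disc until the two holes line up and push the pin fully home, its grip down on the disc. Feel for the hole gently and never force the pin, then let go; leave the other things where they are.

Things in the scene. Friction and masses are not known exactly. Their poses are not given: they have to be found in the camera images.
- pin: index pin: round steel shank, 12 mm thick, 36 mm long, tip bevelled over 3 mm (to 7 mm), under a black flat grip 28 mm (own x) by 20 mm (own y), 50 mm tall; 0.12 kg. Origin at the shank's tip, z up the pin: the grip spans z = 36 to 86 mm. It starts in either rack socket, grip resting on the rack's top. Contacts on stand, seat and disc adding up to over 40 N spoil it; 15 N of push stays below
- plug: bystander: a short blanking plug, not to be used: black round knob 28 mm in diameter and 22 mm tall on a 14 mm long shank; it stands in the other socket of the rack. Origin at its shank's tip
- rack: fixed white plastic block, 60 mm (x) by 130 mm (y) by 45 mm high, with two upright through sockets 14.5 mm in diameter at y = -35 and +35 mm. Origin at the centre of its underside
- stand: fixed round setting stand on the work surface; origin at its foot's underside on the disc's vertical turning axis, z up. Foot 160 mm in diameter, 12 mm high; on it the seat, and over that the forming disc. Its own yaw says nothing of where the seat's hidden hole is
- disc_hole (a point): middle of the mouth, in the disc's top face 53 mm above the work surface, of the only through hole in the steel forming disc: 13.5 mm in diameter, upright, 45 mm from the axis. Turns with the disc; z up, x points away from the axis. With the pin home its tip is 36 mm below this point
- biscuit_tray: bystander: clear tray of biscuits, 110 by 190 by 45 mm; origin under its centre
- carton: bystander: white closed carton, 200 by 140 by 55 mm; origin under its centre
- brush: bystander: pastry brush with a wooden handle lying on the table; origin under its middle
- seat_top (a point): point on the turning axis in the flat top face of the dark steel seat, 38 mm above the work surface. Seat 120 mm in diameter, it does not turn. It has one upright through hole, 14 mm in diameter, 45 mm from the axis, covered by the disc and not measured: 20 to 90 degrees clockwise (from above) of where the disc's hole starts. A pin resting on the seat with 3 to 8 N is enough to feel it
- disc_hub (a point): on the axis, at the top of the disc's 34 mm wide, 6 mm high hub. The disc is 128 mm in diameter, 14 mm thick, 1 mm clear of the seat, with five low flower-shaped stamps (under 3 mm) at the other sixths. It turns freely (about 1.2 N at its hole) and stays where it is left; end stops lie at least 15 degrees further clockwise than the hidden hole can be, and close to the start the other way
Mind the look-alikes: they are no part of the job. There is more than one size of the pin; the one meant has the size given above.

How it is judged:
On the way, in this order (a step that is already met when the one before it is completed fails the run):
1. the index pin is out of the rack (horizontal distance between pin and rack above 0.08 m), for 0.1 s.
2. the pin's tip is inside the disc's hole (z of pin in the frame of disc_hole below -0.005 m and horizontal distance between pin and disc_hole below 0.004 m).
At the end, for the whole second after the job is handed in: the index pin stands upright (within 4 degrees) in the disc's hole and through into the seat's hidden hole, centred within 3 mm and home (tip at least 33.5 mm below the disc's top face, so the grip is within 2.5 mm of the disc), at rest and let go (z of pin in the frame of disc_hole below -0.0335 m and horizontal distance between pin and disc_hole below 0.003 m and angle between pin's own z axis and vertical below 0.07 rad and linear speed of pin below 0.01 m/s and contact force between the fingers and pin below 0.1 N); the robot touches nothing.
It fails at once if the pin is forced against the stand, seat and disc with more than 40 N, its contacts added up (contact force between pin and stand above 40 N).
It fails at once if a bystander is moved by more than 30 mm (distance of any of plug, biscuit_tray, carton, brush from where it was at the start of the episode above 0.03 m).
It also fails if it takes over 64 s, if anything falls off the work surface, if the arm or the gripper's body presses on something with over 40 N, if the wrist force passes 120 N, or if a joint passes its speed limit or range.

## Robot

A 7-joint arm with a two-finger parallel gripper is mounted at the origin on the work surface. World frame = base frame: x ahead of the robot, y to its left, z up, the work surface at z = 0. Lengths are in m, angles in rad, forces in N, time in s.
With the tool pointing down it reaches from about 0.375 to 0.925 m from the base axis. Payload 3.1 kg.
Tool frame: the origin (TCP) lies between the finger pads; the fingertips stand 19 mm ahead of it and the grasp point (between the pads) is the TCP; z points along the fingers, y is the direction in which the jaws open and shut (so a half turn about z gives the same grasp; the last joint's range is limited). The gripper opens to 85 mm and grips with 20 to 120 N. Pads are 22 mm wide; open, the fingers measure 114 mm over their backs; the gripper's body (76 mm by 85 mm) begins 54 mm behind the grasp point. The pads swing forward as they close: fully open they stand 13 mm farther back than shut.
Start: joints at [-0.098, 0.383, 0.044, 1.598, -0.018, 1.161, -0.05], TCP at [0.65, 0, 0.25] pointing down, gripper open.
Joint ranges: [-2.61, 2.61], [-0.41, 2.15], [-1.48, 1.57], [0, 2.5], [-1.57, 4.71], [0.05, 1.97], [-2.85, 2.85]. Speed limits (rad/s): [2.79, 2.79, 3.14, 3.14, 3.14, 3.14, 3.14].

## Interface

Orientations are given as a unit quaternion [x, y, z, w].
In Python, from bench import move_ptp, movel, move_j, move_gripper, pause, inverse_kinematics, read_camera, camera_params, MotionError, sign_off, look_for, tip_of, read_time_s, read_qpos, read_joint_vel, read_effort, read_eef_pos, read_tcp_rot, read_ft_force, read_ft_torque, read_finger_gap gives the robot as it stands. Calls block until the motion is done:
- move_ptp(position, orientation): joint-space move of the TCP to a pose.
- movel(position, orientation=None, speed=0.15): straight line of the TCP; orientation=None keeps the orientation; speed is the mean speed in m/s.
- move_j(angles): joint-space move.
- move_gripper(opening, effort=None): finger opening in m; effort is the grip in N (None keeps the last); returns when the fingers have stopped.
- pause(seconds).
- inverse_kinematics(position, orientation): joint angles nearest the present ones, or None.
- read_camera(name): name is "scene" or "side" or "wrist"; returns the picture (420x560x3 uint8, red, green, blue); there is no depth.
- camera_params(name): a dict with "K" (3x3 intrinsics, pixels), "camera_from_world" (4x4, takes a point from world to camera coordinates). Camera axes: x right, y down, z forward; pixel columns grow to the right and rows downward; lengths in m; the calibration is good to about 2 mm. A picture is of the moment at which its call begins: read the wrist's pose just before it. camera_params takes no time and is no camera call; for the wrist camera it gives the pose at the moment of the call.
A pose or a line that the arm cannot do raises MotionError and nothing moves.
- sign_off(): hands the job in, once; it reports no verdict.
Trained networks look in the newest picture that a camera, given by its name, has taken for a name from the list of things; names that differ only in an ending like _2 or _b are one class to them, and where a whole thing is asked for, a point or a joint stands for the part that bears it (a point fixed in the world has none). Each returns a list of dicts, best first, with "confidence" (0 to 1); they miss things now and then, are a little off and sometimes report something else, mostly with a low value. They report only what shows in the picture. A call takes as long as a camera call. They do not tell look-alikes from the thing itself.
- look_for(camera, name): "at" ([column, row] in pixels, amid what is visible of it).
- tip_of(camera, name): "at" ([column, row] in pixels: a listed point, or the origin of a listed thing).
Readings, each from a call of its own:
- read_time_s(): time.
- read_qpos(): joint angles.
- read_joint_vel(): joint speeds.
- read_effort(): joint torques, N m.
- read_eef_pos(): TCP position.
- read_tcp_rot(): TCP orientation.
- read_ft_force(): force on the tool from outside, world axes, zero at the start.
- read_ft_torque(): the same for the moment, N m.
- read_finger_gap(): finger opening in m.
Only numpy, scipy, OpenCV 4.12 (cv2) and the standard library are available. Lean on these libraries where they do the work, as an engineer would, in place of code of your own. Each camera call takes 0.05 s, during which the arm holds its last target. There are 200 camera calls.

## Working session

There is one attempt and no reset: what is moved stays moved. The work goes in short steps, each a Python script; the robot and the scene stay as the last script left them, time stands still between calls to the robot, and variables do not carry over. Pictures are saved under pics/ and viewed, about 8 in all and at most 12, crops included, and the job is handed in when it is done.

```bash
mkdir -p pics && ls
cat > h.py <<'E'
import numpy as np, cv2
from bench import *
from scipy.spatial.transform import Rotation as R
def save(cam,fn):
    im=read_camera(cam); cv2.imwrite('pics/'+fn,im[:,:,::-1]); return im
def ray(P,uv):
    K=np.array(P["K"]);T=np.array(P["camera_from_world"])
    d=T[:3,:3].T@np.linalg.inv(K)@np.array([uv[0],uv[1],1.]); o=-T[:3,:3].T@T[:3,3]; return o,d
def onz(P,uv,z):
    o,d=ray(P,uv); return o+d*(z-o[2])/d[2]
def proj(P,X):
    K=np.array(P["K"]);T=np.array(P["camera_from_world"]);c=T[:3,:3]@np.array(X)+T[:3,3];p=K@c;return p[:2]/p[2]
def down(yaw): # tool z down, tool x at yaw
    return (R.from_euler('z',yaw)*R.from_euler('x',np.pi)).as_quat()
E
python3 - <<'E'
from h import *
Z={'pin':0.009,'plug':.031,'rack':0,'stand':0,'disc_hole':.053,'disc_hub':.059,'biscuit_tray':0,'carton':0,'brush':0}
ims=[]
for c in ['scene','side']:
    im=save(c,c+'0.png');P=camera_params(c)
    for n,z in Z.items():
        for d in tip_of(c,n)[:3]:
            print(c,n,round(d['confidence'],2),np.round(d['at']),np.round(onz(P,d['at'],z),3))
print(read_time_s(), R.from_quat(read_tcp_rot()).as_matrix().round(2).tolist())
E
```

```text
pics
scene pin 0.89 [237. 270.] [ 0.606 -0.178  0.009]
scene pin 0.84 [188. 211.] [ 0.398 -0.099  0.009]
scene pin 0.7 [196. 247.] [ 0.484 -0.177  0.009]
scene plug 0.64 [186. 268.] [ 0.512 -0.246  0.031]
scene plug 0.58 [276. 205.] [0.587 0.025 0.031]
scene rack 0.81 [191. 263.] [ 0.497 -0.215 -0.   ]
scene disc_hole 0.65 [288. 202.] [0.618 0.033 0.053]
scene disc_hub 0.6 [278. 191.] [0.579 0.045 0.059]
scene biscuit_tray 0.89 [322. 265.] [ 0.764 -0.053  0.   ]
scene biscuit_tray 0.32 [195. 246.] [ 0.475 -0.171  0.   ]
scene carton 0.59 [343. 133.] [0.594 0.397 0.   ]
scene brush 0.78 [136. 347.] [ 0.532 -0.444  0.   ]
side pin 0.82 [288. 268.] [ 0.602 -0.184  0.009]
side pin 0.78 [197. 261.] [ 0.393 -0.094  0.009]
side pin 0.61 [242. 281.] [ 0.484 -0.188  0.009]
side plug 0.47 [262. 289.] [ 0.517 -0.238  0.031]
side rack 0.89 [248. 292.] [ 0.49  -0.215  0.   ]
side stand 0.77 [251. 205.] [0.58  0.053 0.   ]
side disc_hole 0.86 [268. 194.] [0.621 0.029 0.053]
side disc_hub 0.65 [251. 189.] [0.583 0.054 0.059]
side biscuit_tray 0.8 [331. 216.] [ 0.773 -0.056  0.   ]
side carton 0.65 [220. 131.] [0.582 0.381 0.   ]
side brush 0.9 [297. 372.] [ 0.529 -0.443  0.   ]
1.0 [[-0.0, 1.0, -0.0], [1.0, 0.0, 0.0], [0.0, -0.0, -1.0]]
```

View pics/scene0.png

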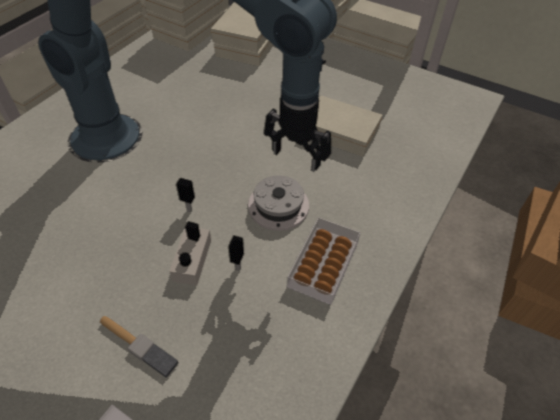

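View pics/side0.png

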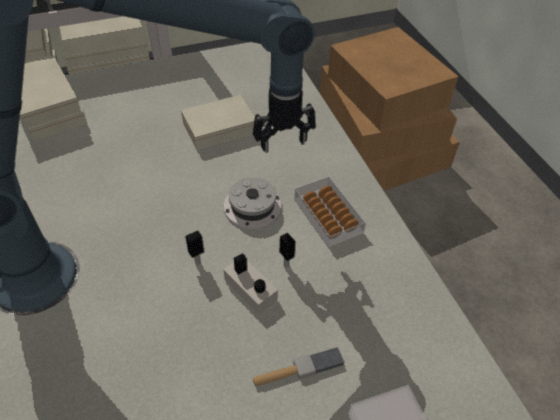

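The rack's tall black grip is the pin (scene 193,231) and the round knob is the plug (186,259). Free-standing look-alikes are at (186,190) and (237,250). The disc is at (279,195). Next I'll look from close up with the wrist camera.

Run:
```python
from h import *
P=camera_params('wrist');T=np.array(P["camera_from_world"]);o,_=ray(P,[0,0]);fwd=T[2,:3]
print('cam off',np.round(o-read_eef_pos(),3),'fwd',fwd.round(3),'f',P["K"][0][0])
off=onz(P,[280,210],0.05)[:2]-np.array(read_eef_pos())[:2]
print('centre at z.05 offset',off.round(3))
q=read_tcp_rot()
Z={'disc_hole':.053,'disc_hub':.059,'stand':0}
def look(tag,xy,zs,names):
    p=np.array([*(np.array(xy)-off),0.25]); move_ptp(p.tolist(),q)
    pause(.2); P=camera_params('wrist'); save('wrist',tag+'.png')
    for n,z in names.items():
        for d in tip_of('wrist',n)[:4]:
            print(tag,n,round(d['confidence'],2),np.round(d['at'],1),np.round(onz(P,d['at'],z),4))
    return P
look('wd',[.58,.05],0,Z)
P=look('wr',[.495,-.21],0,{'pin':.009,'plug':.031,'rack':0})
for d in look_for('wrist','pin'): print('look pin',d, onz(P,d['at'],.07).round(3))
np.save('Pwr.npy',P,allow_pickle=True)
print(read_time_s(),read_ft_force())
a=cv2.imread('pics/wd.png');b=cv2.imread('pics/wr.png');cv2.imwrite('pics/wdr.png',cv2.resize(np.vstack([a,b]),None,fx=.71,fy=.71,interpolation=cv2.INTER_AREA))
```

```text
cam off [0.    0.066 0.124] fwd [ 0.001 -0.26  -0.966] f 349.8702642472083
centre at z.05 offset [ 0.007 -0.025]
wd disc_hole 0.61 [281.5 212.6] [0.5823 0.0465 0.053 ]
wd disc_hub 0.95 [280.1 214.6] [0.5809 0.0462 0.059 ]
wd stand 0.57 [279.  197.6] [0.5809 0.0483 0.    ]
wr pin 0.94 [377.6 165.1] [ 0.5986 -0.1702  0.009 ]
wr pin 0.77 [179.2  82.6] [ 0.3966 -0.0894  0.009 ]
wr pin 0.7 [266.  170.7] [ 0.4819 -0.1765  0.009 ]
wr plug 0.73 [294.7 236. ] [ 0.512  -0.2411  0.031 ]
wr rack 0.95 [281.4 197.5] [ 0.4986 -0.2075  0.    ]
look pin {'at': [264.3, 181.4], 'confidence': 0.94} [ 0.482 -0.176  0.07 ]
look pin {'at': [150.0, 70.9], 'confidence': 0.87} [ 0.389 -0.085  0.07 ]
look pin {'at': [409.9, 175.6], 'confidence': 0.85} [ 0.609 -0.171  0.07 ]
3.4167 [ 0.32123196  0.42489351 -0.11199895]
```

View pics/wdr.png

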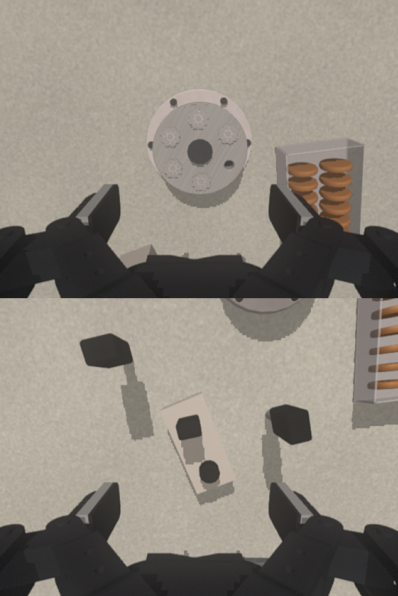

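Disc view (top): the hole is at about (322,231) full-resolution, so the network's wrist "disc_hole" was really the hub. Rack view (bottom): the pin grip is at (264,181) and the plug at (295,236). I'll rectify crops to get the grip yaw and the hole.

Run:
```python
from h import *
P=np.load('Pwr.npy',allow_pickle=True).item()
def rect(img,P,c,z,half,s):
    n=int(2*half*s); k=(np.arange(n)+.5)/s-half
    X,Y=np.meshgrid(c[0]+k,c[1]-k); W=np.stack([X,Y,np.full_like(X,z)],-1).reshape(-1,3)
    T=np.array(P["camera_from_world"]);C=W@T[:3,:3].T+T[:3,3];p=C@np.array(P["K"]).T;p=(p[:,:2]/p[:,2:]).reshape(n,n,2).astype(np.float32)
    return cv2.remap(img,p[...,0],p[...,1],cv2.INTER_CUBIC)
b=cv2.imread('pics/wr.png')
r=rect(b,P,[.485,-.18],.095,.04,5000)
cv2.imwrite('pics/grip.png',np.clip(r.astype(float)*1.7,0,255).astype(np.uint8))
```

```text
(no output)
```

View pics/grip.png

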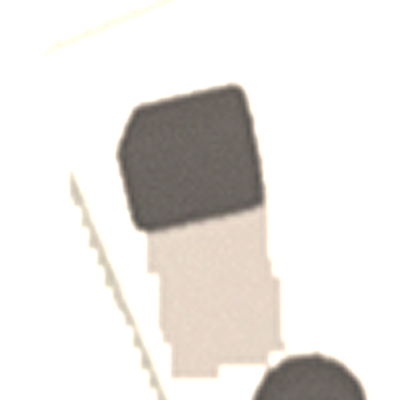

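The grip's top face is centred at about (0.483, -0.176) with its long axis at about 12°. It measures roughly 15 % small, probably because of chamfered edges, and the finger gap at grasp will check that. Grasping now, and locating the hole in the same step.

Run:
```python
from h import *
# hole from wd picture
P=np.load('Pwr.npy',allow_pickle=True).item()
T=np.array(P["camera_from_world"]);o=-T[:3,:3].T@T[:3,3]
o2=o+np.array([.58-.495,.05+.21,0]);T2=T.copy();T2[:3,3]=-T[:3,:3]@o2
P2=dict(K=P["K"],camera_from_world=T2);np.save('Pwd.npy',P2,allow_pickle=True)
a=cv2.imread('pics/wd.png',0)
for nm,(u,v),w,z in [('hole',(322,231),11,.053),('hub',(280.5,214),26,.059)]:
    c=a[int(v)-w:int(v)+w+1,int(u)-w:int(u)+w+1].astype(float)
    m=(c<(c.min()+np.median(c) if nm=='hub' else (c.min()+np.percentile(c,70)))/2.).astype(np.uint8) if nm=='hole' else (c<80).astype(np.uint8)
    n,l,s,ce=cv2.connectedComponentsWithStats(m);k=1+np.argmax(s[1:,4])
    uv=ce[k]+[int(u)-w,int(v)-w];print(nm,s[k],uv.round(1),onz(P2,uv,z).round(4),c.min(),np.median(c))
g=np.array([.483,-.176]);yaw=np.radians(12)
Q=down(yaw);M=R.from_quat(Q).as_matrix();print(M.round(2).tolist())
c=[]
for y in (yaw,yaw+np.pi):
    j=inverse_kinematics([*g,.16],down(y)); print(y,None if j is None else np.round(j,2))
    if j is not None:c.append((abs(j[6]),y))
yaw=min(c)[1];np.save('yaw.npy',yaw);Q=down(yaw)
move_gripper(.045,60)
move_ptp([*g,.16],Q); movel([*g,.077],Q,.12)
print('f',np.round(read_ft_force(),1)); move_gripper(0.0,60); pause(.2)
print('gap',read_finger_gap(),'f',np.round(read_ft_force(),1),read_eef_pos(),read_time_s())
```

```text
hole [ 5  6 13  9 97] [322.  230.2] [0.6218 0.0329 0.053 ] 59.0 147.0
hub [ 11   9  34  33 891] [281.2 213.2] [0.582  0.0516 0.059 ] 71.0 145.0
[[0.98, 0.21, 0.0], [0.21, -0.98, -0.0], [-0.0, 0.0, -1.0]]
0.20943951023931956 [ 0.02  0.24  0.28  2.01 -0.08  0.9  -1.02]
3.3510321638291125 [ 0.27  0.24  0.    2.   -0.    0.9   2.05]
f [-0.3  0.5 -0.2]
gap 0.019109488630082522 f [-0.5  0.1  5.8] [ 0.48406413 -0.17626808  0.07808045] 6.4833
```

Gap 19.1 mm fits the 20 mm grip. Lifting out and hovering over the disc for a close look.

Run:
```python
from h import *
yaw=float(np.load('yaw.npy'));Q=down(yaw)
p=np.array(read_eef_pos()); movel([p[0],p[1],.20],Q,.15)
print('f',np.round(read_ft_force(),2),read_finger_gap())
h=np.array([.621,.0315])
move_ptp([*h,.20],Q); movel([*h,.066+.053+.025],Q,.1); pause(.2)
print(read_eef_pos(),np.round(read_ft_force(),2),read_time_s())
Pw=camera_params('wrist');np.save('Pw2.npy',Pw,allow_pickle=True)
tip=np.array([*read_eef_pos()[:2],read_eef_pos()[2]-.067])
out=[]
for c in ['wrist','scene','side']:
    im=save(c,c+'2.png');P=camera_params(c);uv=proj(P,tip);hv=proj(P,[*h,.053])
    print(c,'exp tip',uv.round(1),'exp hole',hv.round(1))
    for n in ('pin','disc_hole','disc_hub'):
        for d in tip_of(c,n)[:3]: print('  ',n,round(d['confidence'],2),np.round(d['at'],1),onz(P,d['at'],{'pin':tip[2],'disc_hole':.053,'disc_hub':.059}[n]).round(4))
    s=int(40 if c!='wrist' else 70);u,v=uv.astype(int);cr=im[max(0,v-s):v+s,max(0,u-s):u+s];out.append(cv2.resize(cr,(400,400),interpolation=cv2.INTER_CUBIC));print('  crop origin',max(0,u-s),max(0,v-s),cr.shape)
cv2.imwrite('pics/c2.png',cv2.resize(np.clip(np.hstack(out)[:,:,::-1]*1.4,0,255).astype(np.uint8),(798,266)) if 0 else np.clip(cv2.resize(np.hstack(out[:2])[:,:,::-1],None,fx=1,fy=1)*1.3,0,255).astype(np.uint8))
cv2.imwrite('pics/c2b.png',np.clip(out[2][:,:,::-1]*1.3,0,255).astype(np.uint8))
```

```text
f [ 0.43  0.33 -2.3 ] 0.019524784210565884
[0.62182988 0.03156457 0.14509998] [-0.22 -0.22 -1.5 ] 9.3417
wrist exp tip [273.5 231.8] exp hole [273.3 220.3]
   pin 0.62 [502.2 266. ] [ 0.629  -0.1049  0.0781]
   pin 0.61 [273.4 233.2] [0.621  0.0314 0.0781]
   disc_hole 0.86 [283.2 220.3] [0.6223 0.0253 0.053 ]
  crop origin 203 161 (140, 140, 3)
scene exp tip [289.8 196.7] exp hole [289.2 203.2]
   pin 0.96 [191.9 215. ] [ 0.4554 -0.1432  0.0781]
   pin 0.9 [236.2 270.3] [ 0.6328 -0.2127  0.0781]
   pin 0.49 [289.5 195.4] [0.6189 0.0348 0.0781]
   disc_hole 0.88 [289.8 204. ] [0.6236 0.0301 0.053 ]
   disc_hub 0.83 [278.8 189.5] [0.5777 0.0519 0.059 ]
  crop origin 249 156 (80, 80, 3)
side exp tip [267.6 187. ] exp hole [267.3 193.6]
   pin 0.91 [288.1 265.6] [ 0.5863 -0.2241  0.0781]
   pin 0.7 [264.8 192.7] [0.6082 0.0145 0.0781]
   pin 0.62 [196.8 262.6] [ 0.3859 -0.1479  0.0781]
   disc_hole 0.94 [265.7 192.9] [0.6177 0.0352 0.053 ]
   disc_hub 0.79 [250.2 191.3] [0.5784 0.0486 0.059 ]
  crop origin 227 147 (80, 80, 3)
```

View pics/c2.png

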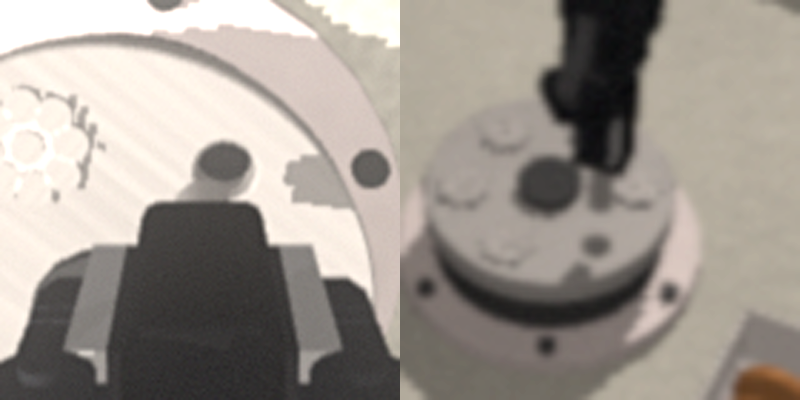

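View pics/c2b.png

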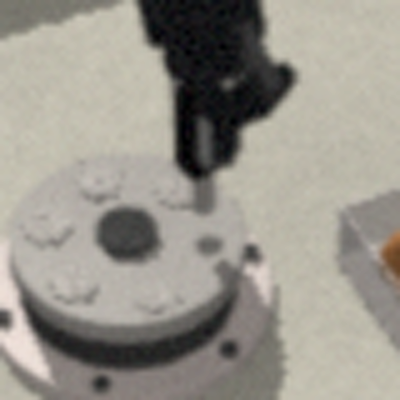

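The crops show the pin tip hovering over the disc, with the hole slightly nearer the camera than expected: scene (288,205), side (269,196), wrist (281,220). I'll rectify both wrist pictures onto the disc's top plane to settle it.

```bash
cat >> h.py <<'E'
def rect(img,P,c,z,half,s):
    n=int(2*half*s); k=(np.arange(n)+.5)/s-half
    X,Y=np.meshgrid(c[0]+k,c[1]-k); W=np.stack([X,Y,np.full_like(X,z)],-1).reshape(-1,3)
    T=np.array(P["camera_from_world"]);C=W@T[:3,:3].T+T[:3,3];p=C@np.array(P["K"]).T;p=(p[:,:2]/p[:,2:]).reshape(n,n,2).astype(np.float32)
    return cv2.remap(img,p[...,0],p[...,1],cv2.INTER_CUBIC)
E
python3 - <<'E'
from h import *
c=[.58,.049];out=[]
for f,pf in [('wd','Pwd'),('wrist2','Pw2')]:
    P=np.load(pf+'.npy',allow_pickle=True).item()
    r=rect(cv2.imread(f'pics/{f}.png'),P,c,.053,.08,2500)
    cv2.circle(r,(200,200),160,(0,0,255),1)
    cv2.circle(r,(int(200+.041*2500),int(200+.0175*2500)),17,(0,200,0),1)
    out.append(r)
cv2.imwrite('pics/rc.png',np.hstack(out))
for cam,uv in [('scene',(288.4,205)),('side',(268.8,195.8))]: print(cam,onz(camera_params(cam),uv,.053).round(4))
print(onz(np.load('Pw2.npy',allow_pickle=True).item(),(281.4,220),.053).round(4))
E
```

```text
scene [0.6224 0.0254 0.053 ]
side [0.6222 0.0226 0.053 ]
[0.6224 0.0264 0.053 ]
```

View pics/rc.png

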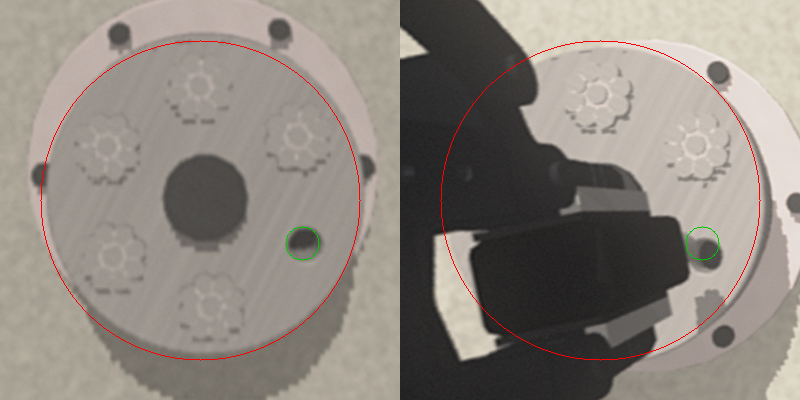

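The hole comes out at x≈0.622, y≈0.026–0.032, and its 45 mm radius checks. That's within the bevel's capture, so I'll probe gently.

```bash
cat >> h.py <<'E'
OFF=.068
def fz(): return read_ft_force()[2]
def probe(xy,Q,f0,ztop,zmin,lim=4.,step=.001,sp=.02):
    "lower the tip from ztop until fz rises by lim or tip command reaches zmin"
    z=ztop
    movel([*xy,z+OFF],Q,.08); 
    while z>zmin:
        z-=step; movel([*xy,z+OFF],Q,sp); f=fz()-f0
        if f>lim: return z,f
    return z,fz()-f0
E
python3 - <<'E'
from h import *
Q=down(float(np.load('yaw.npy')))
f0=np.mean([read_ft_force()[2] for _ in range(5)]);print('f0',f0,read_time_s())
c=np.array([.622,.0295])
dirs=[(0,0),(0,.002),(0,-.002),(.002,0),(-.002,0),(0,.004),(0,-.004)]
for d in dirs:
    z,f=probe(c+d,Q,f0,.0575,.0455)
    print(d,round(z,4),round(f,2),np.round(read_eef_pos(),4),np.round(read_ft_force(),1),read_time_s())
    if z<.0475: break
E
```

```text
f0 -2.329991640242493 9.9417
(0, 0) 0.0455 2.79 [0.6227 0.0293 0.1138] [ 4.3 -3.5  0.5] 13.325
```

In the hole on the first probe. Now I'll null the side load to measure stiffness and the exact hole position.

Run:
```python
from h import *
Q=down(float(np.load('yaw.npy')))
cmd=np.array([.622,.0295]);b=np.array([-.2,-.2])
for i in range(6):
    movel([*cmd,.0455+OFF-(.001 if i>2 else 0)],Q,.02); F=read_ft_force();p=read_eef_pos()
    print(cmd.round(4),np.round(p,4),np.round(F,2),read_time_s())
    f=np.array(F[:2])-b
    if np.hypot(*f)<1: continue
    cmd=cmd+.0003*f*min(1,3/np.hypot(*f))
np.save('cmd.npy',cmd)
```

```text
[0.622  0.0295] [0.6227 0.0293 0.1138] [ 3.92 -3.57  0.7 ] 13.575
[0.6227 0.0289] [0.6228 0.0292 0.1136] [ 4.28 -2.62  1.37] 13.825
[0.6235 0.0285] [0.623  0.0291 0.1132] [ 2.73 -1.56  0.66] 14.075
[0.6243 0.0281] [0.6231 0.0289 0.1116] [ 1.54 -0.15 -1.78] 14.325
[0.6248 0.0281] [0.6234 0.0288 0.1116] [-0.74  0.08 -1.84] 14.575
[0.6248 0.0281] [0.6243 0.0283 0.1122] [ 0.42 -0.39 -1.54] 14.825
```

```bash
cat > turn.py <<'E'
from h import *
Q=down(float(np.load('yaw.npy')));f0=-1.8;b=np.array([-.2,-.2])
xy=np.load('cmd.npy');C=np.array([.5837,.0486])
z=read_eef_pos()[2]
while True:
    z-=.0005; movel([*xy,z],Q,.02); f=fz()-f0
    if f>3.5 or z<OFF+.030: break
zc=read_eef_pos()[2];print('seat',round(z,4),np.round(read_eef_pos(),4),round(f,2),np.round(read_ft_force(),2),read_time_s())
if f>3.5:
    th=np.arctan2(*(xy-C)[::-1]);r=np.hypot(*(xy-C));th0=th;k=0
    while th>th0-np.radians(100) and read_time_s()<45:
        th-=np.radians(1.5);u=np.array([np.cos(th),np.sin(th)])
        movel([*(C+r*u),z],Q,.02)
        F=np.array(read_ft_force());p=np.array(read_eef_pos());f=F[2]-f0
        r+=np.clip(.0002*((F[:2]-b)@u),-.0004,.0004); k+=1
        if k%5==0 or p[2]<zc-.001: print(round(np.degrees(th),1),round(r,4),p.round(4),round(z,4),F.round(1),read_time_s())
        if p[2]<zc-.0022: print('DROP');break
        if np.abs(F).max()>13: print('STOP force',F);break
        if f<4: z-=.0004
        if f<2: z-=.0004
        if f>6.5: z+=.0005
    np.save('cmd.npy',C+r*np.array([np.cos(th),np.sin(th)]));np.save('st.npy',[th,r,z,zc])
E
python3 turn.py
```

```text
seat 0.1067 [0.6248 0.0282 0.1071] 4.78 [-3.73  1.62  2.98] 17.575
-34.0 0.0444 [0.6211 0.0228 0.1071] 0.1068 [1.8 2.  3.9] 18.825
-41.5 0.0452 [0.6175 0.0189 0.1071] 0.1068 [3.4 2.6 5.4] 20.075
-49.0 0.0452 [0.6129 0.0141 0.1071] 0.1073 [1.7 1.4 1.6] 21.325
-56.5 0.0452 [0.6087 0.0108 0.107 ] 0.1069 [3.6 2.1 2.4] 22.575
-64.0 0.0454 [0.603  0.0075 0.1071] 0.1074 [1.7 0.3 3. ] 23.825
-71.5 0.0456 [0.5986 0.0053 0.107 ] 0.1066 [3.7 1.3 4.5] 25.075
-79.0 0.0459 [0.5922 0.0036 0.107 ] 0.1071 [ 3.4 -0.8  4.8] 26.325
-86.5 0.046 [0.5873 0.0027 0.1069] 0.1064 [3.4 0.  3.2] 27.575
-89.5 0.0461 [0.5811 0.0022 0.1047] 0.1064 [ 0.1 -0.1 -1.8] 28.075
DROP
```

The pin dropped into the hidden hole after about 62°. Pushing down gently, nulling the side load.

```bash
cat > push.py <<'E'
from h import *
Q=down(float(np.load('yaw.npy')));f0=-1.8;b=np.array([-.2,-.2])
p=np.array(read_eef_pos());xy=p[:2].copy();z=p[2];n=0
while read_time_s()<50 and z>.080:
    z-=.001; movel([*xy,z],Q,.02); F=np.array(read_ft_force());p=np.array(read_eef_pos());f=F[2]-f0;n+=1
    l=F[:2]-b
    if n%4==0 or f>3: print(xy.round(4),round(z,4),p.round(4),F.round(1),read_time_s())
    if np.hypot(*l)>1: xy=xy+np.clip(.00015*l,-.0005,.0005)
    if f>8: break
print(xy,z,p.round(4),F.round(1),read_time_s())
E
python3 push.py
```

```text
[0.5815 0.0024] 0.1007 [0.5811 0.0023 0.1005] [-1.5 -0.2 -1.7] 29.175
[0.5811 0.0023] 0.0967 [0.5812 0.0023 0.0967] [ 0.3 -0.2 -2.4] 30.175
[0.5811 0.0023] 0.0927 [0.5811 0.0024 0.0926] [-0.1 -0.1 -0.5] 31.175
[0.5811 0.0023] 0.0887 [0.5812 0.0023 0.0886] [ 0.2  0.4 -1.8] 32.175
[0.5809 0.0023] 0.0847 [0.5818 0.0023 0.0861] [-1.7  0.1  4.8] 33.175
[0.5807 0.0024] 0.0837 [0.5818 0.0023 0.0861] [-3.6 -0.3 10.6] 33.425
[0.58015465 0.00238521] 0.08370918444802933 [0.5818 0.0023 0.0861] [-3.6 -0.3 10.6] 33.425
```

Home: travel from seat contact is 21.0 mm, as the geometry requires. Releasing and checking.

Run:
```python
from h import *
Q=down(float(np.load('yaw.npy')))
movel([.5815,.0023,.0862],Q,.02); print(np.round(read_ft_force(),1))
move_gripper(.045); p=read_eef_pos(); print(read_finger_gap(),np.round(read_ft_force(),1))
movel([p[0],p[1],.22],Q,.12); q=[p[0]-.02,p[1]-.03,.25]
move_ptp([.50,-.02,.28],Q); pause(.3)
print(np.round(read_ft_force(),1),read_time_s())
out=[]
for c in ['scene','side']:
    im=save(c,c+'3.png');P=camera_params(c);u,v=proj(P,[.5815,.0023,.06]).astype(int)
    for zz in (.053,.103): print(c,zz,(proj(P,[.5815,.0023,zz])-[u-40,v-45])*5)
    out.append(cv2.resize(im[v-45:v+35,u-40:u+40],(400,400),interpolation=cv2.INTER_CUBIC))
cv2.imwrite('pics/end.png',np.clip(np.hstack(out)[:,:,::-1]*1.3,0,255).astype(np.uint8))
```

```text
[-1.4 -0.2  0.6]
0.04543712560722249 [0.3 0.1 1.3]
[-0.4 -1.2 -0.5] 36.1333
scene 0.053 [202.85895954 236.0880767 ]
scene 0.103 [202.9711887 169.2179223]
side 0.053 [203.19203556 238.77488063]
side 0.103 [201.99429397 173.87802556]
```

View pics/end.png

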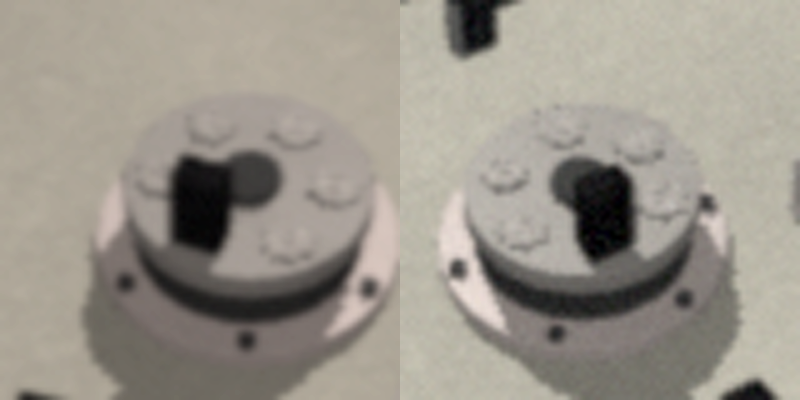

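The pin stands upright with its grip down on the disc in both views (end.png, at about (200,205) and (605,210)), and the gripper is clear. Handing in.

```bash
python3 -c "
from bench import *
print(sign_off(),read_time_s())"
```

```text
the job is handed in; nothing more can be done
the job is handed in; nothing more can be done
```

The pin is locked home in the disc and seat, and I've handed the job in; the interface gives no verdict. I took the pin from the rack, entered the disc's hole on the first probe and turned the disc about 62° clockwise with the pin resting lightly on the seat. It then dropped into the hidden hole, and I pushed it home with about 12 N and let go.

**Checks that agreed:**
- Travel from seat contact to home was 21.0 mm, exactly what the given sizes require.
- In the last scene and side pictures the pin stands upright with its grip on the disc, and the gripper is clear.
- The clock read 36.1 s just before hand-in, against the 64 s limit.

**Checks that were off:**
- **Hole position:** the camera estimates differed by up to about 10 mm, and the network once took the hub for the hole. The side load felt in the hole settled it.
- **Grip size:** the finger gap on the grip was 19.1–19.5 mm instead of 20 mm, and its top face looked about 15 % small in the picture.
- **Bystanders:** I never felt contact with any of them, but I did not measure their positions again at the end.

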